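# Wedge the casting board level

## Robot

A 7-joint arm with a two-finger parallel gripper is mounted at the origin on the work surface. World frame = base frame: x ahead of the robot, y to its left, z up, the work surface at z = 0. Lengths are in m, angles in degrees, forces in N, time in s.
With the tool pointing down it reaches from about 0.425 to 0.875 m from the base axis. Payload 4.7 kg.
Tool frame: the origin (TCP) lies at the very end of the fingers, on their centre line; the grasp point (between the pads) lies 19 mm behind it; z points along the fingers, y is the line along which they close (so a half turn about z gives the same grasp; the last joint's range is limited). The gripper opens to 87 mm and grips with 3 to 60 N. Pads are 19 mm wide; open, the fingers measure 117 mm over their backs; the gripper's body (75 mm by 190 mm) begins 51 mm behind the grasp point.
Start: joints at [71.454, 18.392, -4.016, 83.108, 1.295, 78.541, -3.26], TCP at [0.215, -0.613, 0.2] pointing down, gripper open.
Joint ranges: [-163.93, 163.93], [-17.29, 119.83], [-79.2, 71.16], [3.27, 140.29], [-89.18, 269.18], [5.43, 117.66], [-154.24, 154.24]. Speed limits (degrees/s): [147.25, 147.25, 180, 180, 180, 180, 180].

## Interface

Orientations are given as [roll, pitch, yaw] about the fixed x, y, z axes, in that order (R = Rz(yaw) Ry(pitch) Rx(roll)).
In Python, from cell import telemetry, cams, env gives the robot as it stands.
- The arm moves only by the tool arm_command, never from a script. Its argument "series" is text: rows parted by semicolons, each of 5 numbers parted by spaces: the shift along the tool's x, y, z in mm, then the turn about the tool's z in rad, then the closure in counts, from 0 (fully open) to 255 (shut). A call has 1 to 20 rows; each row shifts and turns the commanded pose from where the row before left it, along the tool's axes as they then stand; what a row does not reach is not made up. A row lasts 1/12 s, in which the tool goes at most 41.7 mm and 7.16 degrees, less where a joint would pass 70% of its speed; a pose out of reach is approached as far as the arm can. A call is refused whole if a number of a shift passes 41.7 or a number of a turn 0.125, either way. A call with a gripper value outside its range is refused whole. The fingers move at their own pace and stop on an object; "squeeze" is the grip in N (left out, the last holds). Time passes only in rows, so rows that do not move let the fingers close. It gives the time, the measured TCP pose, the force, the opening and the grip force at its end, in the units of the state.
- telemetry.get_obs(): the state, without advancing time (a new reading comes with each control period).
- cams.read_camera(name): name is "scene" or "top" or "wrist"; returns the picture (384x512x3 uint8, blue, green, red); there is no depth.
- cams.calibration(name): a dict with "K" (3x3 intrinsics, pixels), "origin" and "rotation" of the camera in the world; the wrist camera has in their place "hand_eye" (4x4, takes a point from camera to tool coordinates, whose origin is the TCP and whose axes are the flange's). Camera axes: x right, y down, z forward; pixel columns grow to the right and rows downward; lengths in m; the calibration is good to about 2 mm. A picture is of the moment at which its call begins: read the wrist's pose just before it. calibration takes no time and is no camera call.
- env.sign_off(): hands the job in; it is judged then, once.
The state is a dict: "time_s": time; "qpos": joint angles; "joint_velocities": joint speeds; "effort": joint torques, N m; "tool_pos": TCP position; "tool_rot": TCP orientation; "force": force on the tool from outside, world axes, zero at the start; "wrist_torque": the same for the moment, N m; "grip_width": finger opening in m; "grasp_force": force on a finger pad.
Only numpy, scipy, OpenCV 4.12 (cv2) and the standard library are available. Lean on these libraries where they do the work, as an engineer would, in place of code of your own. Each camera call takes 0.05 s, during which the arm holds its last target. There are 200 camera calls.

## Task

The three-cornered casting board straddles the step between the two bench tops, so its near corner hangs low. Pick up the tapered wooden wedge, slide it flat on the bench, thin end first, under the middle of that low corner, and ease it in until the bubble of the spirit level on the board sits centred between its two lines; then let go and leave it there. Go gently by feel: do not ram the wedge or press it hard on the bench, do not touch the board or shove it along, and leave the mould, the level and the two other wood offcuts where they are.

Things in the scene. Friction and masses are not known exactly. Their poses are not given: they have to be found in the camera images.
- wedge_grip (a point): Grip point of the loose beech wedge (55 g): 130 mm long, 36 mm wide, flat underneath, its top rising evenly, 1 in 5, from 3 mm at the thin end to 29 mm at the thick end. The point is midway across the width, 27 mm ahead of the thick end and 12 mm above the underside (the wedge is 23.6 mm tall there). x axis: along the wedge to the thin end; y: across; z: up.
- wedge_tip (a point): Middle of the wedge's thin end, on its underside: 103 mm ahead of wedge_grip along the wedge and 12 mm lower. Same axes as wedge_grip.
- low_edge (a point): Middle of the bottom edge of the casting board's blunt near corner, where the wedge goes in. x axis: along the board's middle to its far end, the way to push; z: the board's upward normal. The gap under it is 5.5 to 8 mm at the start. Free depth under the edge: 88 mm, then comes the near foot; the wedge needs 50 to 80 mm of it. Pushing in takes 8 to 14 N, and the wedge then holds by friction.
- bubble (a joint): Spirit level bubble's place along the vial, m. 0: centred between the two black lines; positive: towards the board's far end (near corner too low); negative: near corner too high. 0.8 mm per mrad of tilt; stops at 18 mm either way (where it starts); settles in about 1.5 s; a bubble end meets a line at 3.2 mm. Once off its stop, 1 mm of wedge travel moves it about 0.55 mm.
- level: Loose aluminium pocket spirit level, 155 mm long, 25 wide, 42 high, lying along the board's middle, 35 mm or more in from the low edge. The green vial is in a notch in the middle of its top, seen from above, with a pale bubble 18 mm long and two black rings 25 mm apart. Origin: middle of its underside; x axis along it to the board's far end, z up.
- mould_front (a point): Middle of the near face of the banded two-part plaster mould, a block 96 mm deep, 120 mm wide, 85 mm high, 0.7 to 1.1 kg, standing loose on the board's far half; the point is half-way up. x axis: into the block.
- packer_mid (a point): Centre of a flat parallel offcut, not the wedge: 125 x 36 x 12 mm, the same wood, x along it.
- offcut_mid (a point): Centre of a square-ended offcut, not the wedge: 105 x 38 x 27 mm, the same wood, x along it.
- board: Casting board, loose, 0.8 kg: white-faced plywood 18 mm thick, 320 mm long, widening from the blunt 100 mm wide near corner to 300 mm at the far end, on three rubber feet: one near the low corner on the front bench, two near the far end on the back bench, which stands some mm higher, differently each time. Origin: 180 mm in from low_edge; axes as low_edge.
- wedge: The wedge's body. Origin: on its underside, midway along and across, 65 mm behind the thin end; axes as wedge_grip.
- table: The front bench top, a fixed slab; its top is the work surface at z = 0. The wedge slides on it.
Mind the look-alikes: they are no part of the job. What is shaped like the wedge but pink or red is not meant.

How it is judged:
By the outcome, as a careful person would: the job done as asked, in the order asked, and still so for the second after the job is handed in, with the robot touching nothing.
It also fails if it takes over 61 s, if anything falls off the work surface, if the arm or the gripper's body presses on something with over 40 N, if the wrist force passes 120 N, or if a joint passes its speed limit or range.

## Working session

There is one attempt and no reset: what is moved stays moved. The work goes in short steps, Python scripts to look and compute and a tool call to move; the robot and the scene stay as the last step left them, time stands still between calls to the robot, and variables do not carry over. Pictures are saved under pics/ and viewed, at most 10 in all, crops included, and the job is handed in when it is done.

Besides the shell and the picture viewer there is one more tool, called after ">>>" as a command line: name --argument value ..., lists and objects as JSON in quotes. arm_command: Moves the arm, as the interface text tells. Its arguments: {"type":"object","properties":{"series":{"type":"string"},"squeeze":{"type":"number"}},"required":["series"]}

```bash
mkdir -p pics; ls
python3 - <<'E'
from cell import telemetry, cams
import cv2,numpy as np
np.set_printoptions(precision=4,suppress=True)
o=telemetry.get_obs();print(o)
for n in("scene","top","wrist"):
    print(n,cams.calibration(n))
a=cams.read_camera("top");b=cams.read_camera("scene")
cv2.imwrite("pics/top0.png",a);cv2.imwrite("pics/scene0.png",b)
E
```

```text
pics
{'time_s': 0.0, 'qpos': array([71.4533, 18.4398, -4.0143, 83.1733,  1.2948, 78.5395, -3.2604]), 'joint_velocities': array([ 0.1074,  0.0426,  0.0333, -0.0243, -0.1008,  0.0072,  0.0081]), 'effort': array([ -0.0002, -49.1289,  -0.4039, -31.2529,  -0.064 ,   0.0439,
         0.0002]), 'tool_pos': array([ 0.2152, -0.6127,  0.1988]), 'tool_rot': array([-179.8927,    0.0057,   19.3549]), 'force': array([ 0.2468,  0.6877, -0.4858]), 'wrist_torque': array([ 0.007 , -0.047 ,  0.0363]), 'grasp_force': 0.0, 'grip_width': 0.08691059818207154}
scene {'K': array([[427.9665,   0.    , 256.339 ],
       [  0.    , 427.9665, 194.6419],
       [  0.    ,   0.    ,   1.    ]]), 'origin': array([1.2225, 0.1928, 1.1027]), 'rotation': array([-144.017 ,   -0.5866,  114.4378])}
top {'K': array([[419.9015,   0.    , 258.1785],
       [  0.    , 419.9015, 185.9295],
       [  0.    ,   0.    ,   1.    ]]), 'origin': array([ 0.4797, -0.0685,  1.2389]), 'rotation': array([-176.0025,   -0.9127,  -91.4118])}
wrist {'K': array([[284.065 ,   0.    , 257.7028],
       [  0.    , 284.065 , 190.7526],
       [  0.    ,   0.    ,   1.    ]]), 'hand_eye': array([[-0.0007, -0.9653, -0.2613,  0.072 ],
       [ 1.    , -0.001 ,  0.001 , -0.0002],
       [-0.0013, -0.2613,  0.9653, -0.1854],
       [ 0.    ,  0.    ,  0.    ,  1.    ]])}
```

View pics/top0.png

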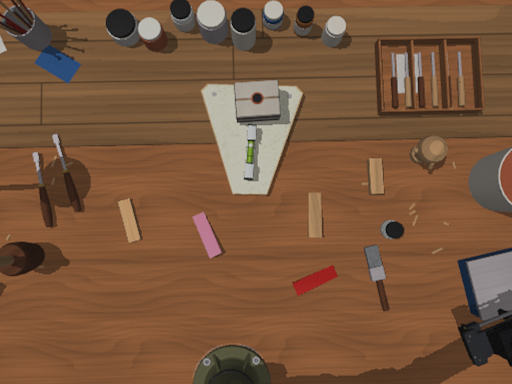

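View pics/scene0.png

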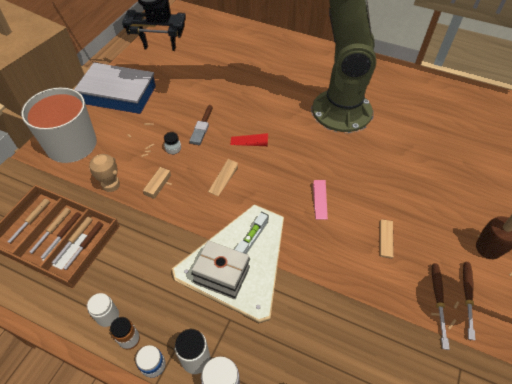

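The top view shows wood candidates at (129,220), (315,215) and (376,176). The last one is short, so it is probably the square offcut. Pink at (207,235) and red at (315,280) are decoys. Next, close crops of the two long pieces.

```bash
cat > h.py <<'E'
import numpy as np,cv2
from scipy.spatial.transform import Rotation as R
from cell import telemetry,cams
np.set_printoptions(precision=4,suppress=True)
def pose(n,obs=None):
    c=cams.calibration(n)
    if n!="wrist": return c["K"],np.array(c["origin"]),R.from_euler('xyz',c["rotation"],degrees=True).as_matrix()
    o=obs or telemetry.get_obs()
    Rt=R.from_euler('xyz',o["tool_rot"],degrees=True).as_matrix();H=c["hand_eye"]
    return c["K"],o["tool_pos"]+Rt@H[:3,3],Rt@H[:3,:3]
def ray(P,uv,z):
    K,o,r=P
    d=r@np.linalg.inv(K)@np.array([uv[0],uv[1],1.]);return o+d*(z-o[2])/d[2]
def proj(P,X):
    K,o,r=P
    p=K@(r.T@(np.array(X)-o));return p[:2]/p[2]
E
python3 - <<'E'
from h import *
a=cv2.imread("pics/top0.png");b=cv2.imread("pics/scene0.png")
def crop(i,c,s=32):
    return cv2.resize(i[c[1]-s:c[1]+s,c[0]-s:c[0]+s],(260,260),interpolation=cv2.INTER_CUBIC)
m=np.vstack([np.hstack([crop(a,c) for c in((129,220),(315,215),(376,176))]),np.hstack([crop(b,c) for c in((387,239),(223,178),(156,181))])])
cv2.imwrite("pics/crops.png",m)
P=pose("top")
for s in [(232,194),(268,194),(202,90),(301,90)]: print(ray(P,s,0.03))
for s in [(129,220),(315,215),(376,176)]: print(ray(P,s,0.015))
E
```

```text
[ 0.5422 -0.0139  0.03  ]
[ 0.5397 -0.1176  0.03  ]
[0.8489 0.0677 0.03  ]
[ 0.8432 -0.2226  0.03  ]
[0.4748 0.2858 0.015 ]
[ 0.4759 -0.2536  0.015 ]
[ 0.5858 -0.4372  0.015 ]
```

View pics/crops.png

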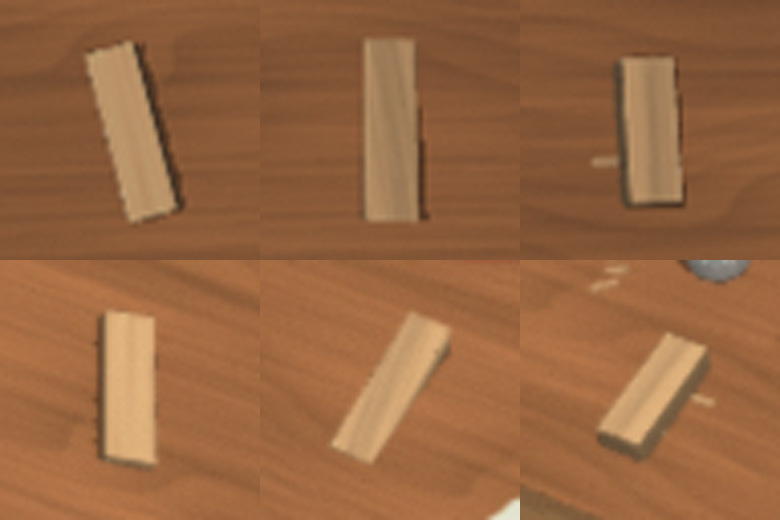

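The crops show the top row as left, middle and right. The middle piece at top (315,215) is the wedge: its shadow and side face grow towards the robot end (top about (315,237), scene (236,165)) and vanish at the far end, so the thin end points to +x. The piece at (129,220) is thin and even, so it is the packer. The one at (376,176) is a thick block, so it is the offcut. I'm moving above the wedge.

>>> arm_command --series "10 -8 0 0 0;20 -16 0 0 0;28 -22.5 0 0 0;28 -22.5 0 0 0;28 -22.5 0 0 0;28 -22.5 0 0 0;28 -22.5 0 0 0;28 -22.5 0 0 0;28 -22.5 0 0 0;28 -22.5 0 0 0;28 -22.5 0 0 0;28 -22.5 0 0 0;20 -16 0 0 0;10 -8 0 0 0;0 0 0 0.117 0;0 0 0 0.117 0;0 0 0 0.117 0;0 0 0 0 0;0 0 0 0 0;0 0 0 0 0"

```text
time_s: 1.77
tool_pos: [0.4455, -0.2425, 0.1997]
tool_rot: [180.0, 0.0, -0.6]
force: [0.2, 0.5, 0.7]
grip_width: 0.0871
grasp_force: 0.0
```

Run:
```python
from h import *
o=telemetry.get_obs();print(o["time_s"],o["tool_pos"],o["tool_rot"],o["qpos"],o["force"])
i=cams.read_camera("wrist");cv2.imwrite("pics/w1.png",i)
P=pose("wrist",o)
h=cv2.cvtColor(i,cv2.COLOR_BGR2HSV)
t=proj(P,[0.476,-0.254,0.015]);print(t,h[int(t[1]),int(t[0])],h[20:380:60,60])
```

```text
1.7667 [ 0.4455 -0.2425  0.1997] [179.9982   0.0168  -0.5692] [ 47.4963   1.982  -22.328  102.3545   0.7854  75.8279 -65.5814] [0.1885 0.5474 0.6682]
[266.3201 146.9655] [ 16 137 203] [[ 30  16 235]
 [ 17 122 229]
 [ 12 185 167]
 [174 139 152]
 [100  39  39]
 [108  85  15]]
```

View pics/w1.png

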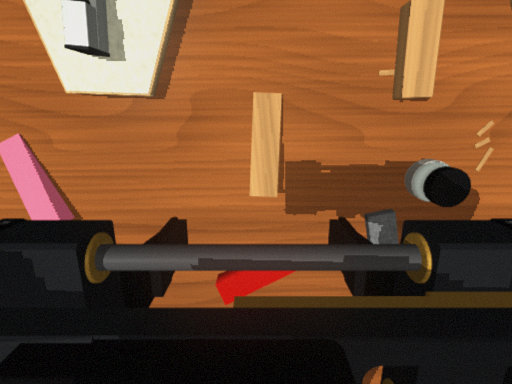

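The wrist view shows the wedge spanning (252–282, 93) to (250–278, 197), and the board's near edge from (67,94) to (152,97). I'll measure which end is thick to be sure, and locate the edge.

Run:
```python
from h import *
i=cv2.imread("pics/w1.png");o=telemetry.get_obs();P=pose("wrist",o)
h=cv2.cvtColor(i,cv2.COLOR_BGR2HSV)
def widths(img,rows,c0,c1):
    g=img[...,2].astype(float); g=img.astype(float)@[.3,.4,.3]
    for r in rows:
        p=g[r-1:r+2].mean(0); d=np.gradient(p)
        s=d[c0:c1]; 
        l=c0+s.argmax(); q=c0+s.argmin()
        sub=lambda k:(np.arange(k-2,k+3)*abs(d[k-2:k+3])).sum()/abs(d[k-2:k+3]).sum()
        print(r,sub(l).round(2),sub(q).round(2),(sub(q)-sub(l)).round(2))
widths(i,[97,110,125,140,155,170,185,192],238,296)
cv2.imwrite("pics/wc.png",cv2.resize(i[80:210,210:330],None,fx=4.5,fy=4.5,interpolation=cv2.INTER_NEAREST))
for t,z in [((267,93),.003),((264,197),.029),((267,93),.029),((264,197),.003)]: print(t,z,ray(P,t,z))
# packer lookalike check, top & scene blob lengths at mid height
Pt=pose("top");a=cv2.imread("pics/top0.png")
hh=cv2.cvtColor(a,cv2.COLOR_BGR2HSV)
m=cv2.inRange(a,(60,110,150),(150,200,240))
for c in [(129,220),(315,215)]:
    k=np.zeros_like(m);cv2.rectangle(k,(c[0]-25,c[1]-32),(c[0]+25,c[1]+32),255,-1);k&=m
    cs,_=cv2.findContours(k,0,2);cc=max(cs,key=cv2.contourArea);q=cv2.boxPoints(cv2.minAreaRect(cc))
    X=np.array([ray(Pt,x,.013) for x in q]);print(c,cv2.contourArea(cc),q.round(1).tolist(),np.linalg.norm(X[1]-X[0]),np.linalg.norm(X[2]-X[1]))
for t in [(67,94),(152,97)]:
  print("edge",ray(P,t,.025))
```

```text
97 252.88 281.16 28.29
110 252.48 280.86 28.38
125 251.77 280.25 28.48
140 251.05 279.28 28.23
155 250.69 278.85 28.16
170 249.91 277.87 27.96
185 249.46 277.11 27.64
192 249.31 276.94 27.62
(267, 93) 0.003 [ 0.5432 -0.2557  0.003 ]
(264, 197) 0.029 [ 0.4126 -0.2505  0.029 ]
(267, 93) 0.029 [ 0.5414 -0.2548  0.029 ]
(264, 197) 0.003 [ 0.405  -0.2511  0.003 ]
(129, 220) 462.0 [[117.0999984741211, 200.8000030517578], [129.10000610351562, 197.6999969482422], [139.89999389648438, 239.1999969482422], [127.9000015258789, 242.3000030517578]] 0.03570120761217062 0.12436266684363635
(315, 215) 484.0 [[309.0, 193.0], [321.0, 193.0], [321.0, 237.0], [309.0, 237.0]] 0.03523801193445934 0.1281712383023497
edge [ 0.5432 -0.0146  0.025 ]
edge [ 0.5387 -0.1163  0.025 ]
```

View pics/wc.png

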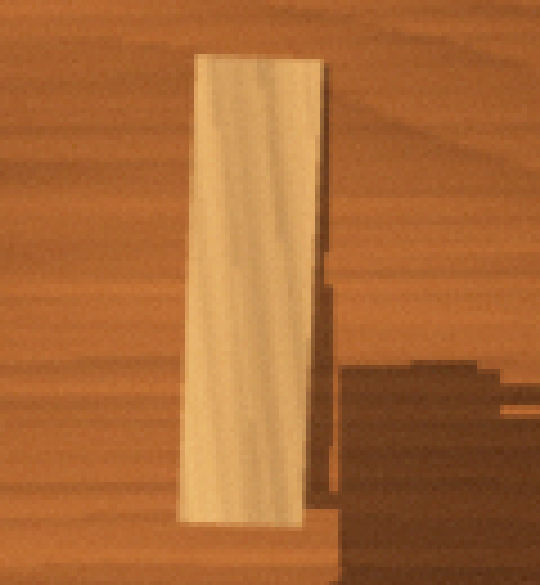

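The shadow widens towards the near end, and the length is 130.7 mm only with the thick end near. The thin end therefore points to +x, with yaw about -2.3° and the grip at (0.4395,-0.2516). Descending.

>>> arm_command --series "-2 3 8 0.03 0;-4 6 16 0 0;0 0 24 0 0;0 0 24 0 0;0 0 24 0 0;0 0 24 0 0;0 0 20 0 0;0 0 16 0 0;0 0 12 0 0;0 0 10 0 0;0 0 8 0 0;0 0 5 0 0;0 0 3 0 0;0 0 0 0 0;0 0 0 0 0"

```text
time_s: 3.07
tool_pos: [0.4398, -0.2521, 0.0063]
tool_rot: [180.0, -0.0, -2.5]
force: [0.5, -0.1, 0.5]
grip_width: 0.0869
grasp_force: 0.0
```

>>> arm_command --series "0 0 2 0 0;0 0 1.5 0 0;0 0 0 0 60;0 0 0 0 110;0 0 0 0 140;0 0 0 0 170;0 0 0 0 200;0 0 0 0 255;0 0 0 0 255;0 0 0 0 255;0 0 0 0 255;0 0 0 0 255" --squeeze 35

```text
time_s: 4.07
tool_pos: [0.4399, -0.253, 0.003]
tool_rot: [179.9, -0.1, -2.5]
force: [0.2, -2.7, 4.5]
grip_width: 0.0283
grasp_force: 5.2
```

Run:
```python
from h import *
o=telemetry.get_obs();print(o["time_s"],o["tool_pos"],o["tool_rot"],o["force"],o["grip_width"],o["grasp_force"],o["wrist_torque"])
i=cams.read_camera("wrist");cv2.imwrite("pics/w2.png",i)
s=cams.read_camera("scene");t=cams.read_camera("top")
S=pose("scene");T=pose("top");c=proj(S,[.46,-.253,.02]).astype(int);d=proj(T,[.46,-.253,.02]).astype(int)
f=lambda im,c:cv2.resize(im[c[1]-45:c[1]+45,c[0]-45:c[0]+45],(390,390))
cv2.imwrite("pics/c2.png",np.vstack([np.hstack([f(s,c),f(t,d)]),cv2.resize(i[40:180,150:380],(780,200))]))
```

```text
4.0667 [ 0.4399 -0.253   0.003 ] [179.8916  -0.0618  -2.4761] [ 0.1748 -2.7009  4.4608] 0.028262422680162397 5.164247574139154 [-0.4433  0.1615 -0.099 ]
```

View pics/c2.png

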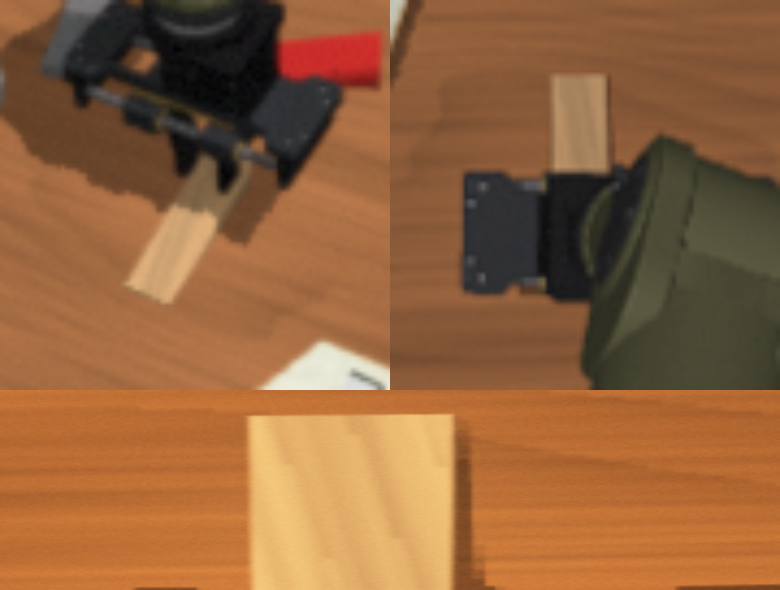

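The scene view shows the fingers straddling the thick part, but the opening reads narrower than 36 mm. I'll let it settle and read again.

>>> arm_command --series "0 0 0 0 255;0 0 0 0 255;0 0 0 0 255;0 0 0 0 255"

```text
time_s: 4.55
tool_pos: [0.4405, -0.2519, 0.0031]
tool_rot: [180.0, -0.1, -2.5]
force: [0.4, -0.5, 5.1]
grip_width: 0.0007
grasp_force: 2.7
```

Run:
```python
from h import *
s=cv2.resize(cv2.imread("pics/c2.png")[60:320,60:390],(790,600),interpolation=cv2.INTER_CUBIC);
i=cams.read_camera("scene");o=telemetry.get_obs();print(o["grip_width"],o["grasp_force"],o["force"])
c=proj(pose("scene"),[.44,-.253,.02]).astype(int)
cv2.imwrite("pics/c3.png",cv2.resize(i[c[1]-28:c[1]+28,c[0]-36:c[0]+36],(792,600),interpolation=cv2.INTER_CUBIC))
```

```text
0.0005578759609329487 2.7297884761355817 [0.9863 0.5258 5.4598]
```

View pics/c3.png

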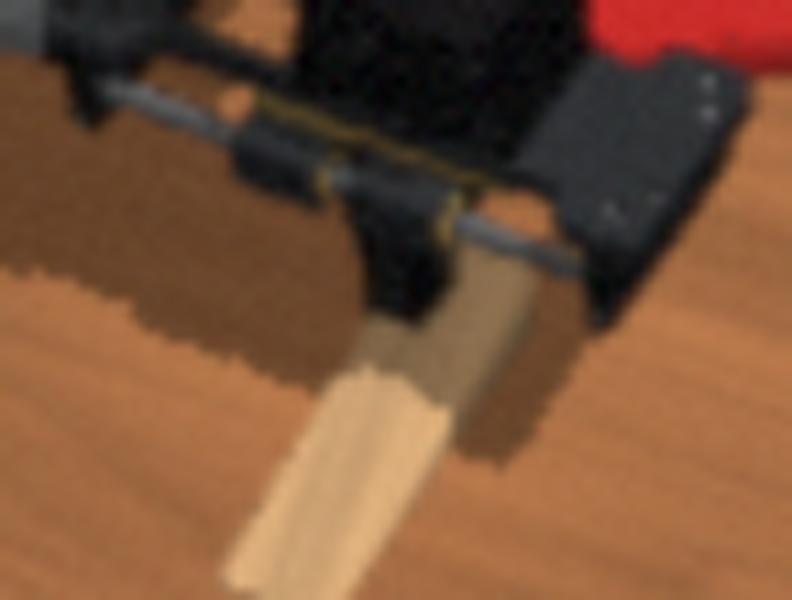

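The fingers have shut completely, so the wedge isn't held. I'll find where it is now before moving anything.

Run:
```python
from h import *
o=telemetry.get_obs();P=pose("wrist",o)
print(o["tool_pos"],o["tool_rot"])
i=cams.read_camera("wrist");s=cams.read_camera("scene");t=cams.read_camera("top")
for n,im in(("w2",cv2.imread("pics/w2.png")),("now",i)):
    m=cv2.inRange(cv2.cvtColor(im,cv2.COLOR_BGR2HSV),(14,80,150),(25,175,255))
    m[:, :150]=0;m[:,380:]=0
    cs,_=cv2.findContours(m,0,2);c=max(cs,key=cv2.contourArea);q=cv2.approxPolyDP(c,3,True)[:,0];print(n,q.tolist())
c=proj(pose("scene"),[.45,-.253,.02]).astype(int);d=proj(pose("top"),[.46,-.253,.02]).astype(int)
f=lambda im,c,s:cv2.resize(im[c[1]-s:c[1]+s,c[0]-s:c[0]+s],(395,395),interpolation=cv2.INTER_CUBIC)
w=cv2.resize(i[20:340],(395,200))
top=np.hstack([f(s,c,38),f(t,d,38)])
cv2.imwrite("pics/c4.png",np.vstack([top,np.hstack([w,cv2.resize(i[40:320,150:380],(395,200))])]))
```

```text
[ 0.4405 -0.2518  0.0031] [179.9692  -0.1044  -2.4514]
w2 [[281, 56], [222, 59], [225, 215], [236, 223], [234, 191], [239, 193], [239, 201], [245, 202], [242, 212], [244, 182], [280, 184], [283, 180]]
now [[270, 57], [210, 58], [212, 182], [218, 208], [214, 209], [215, 218], [223, 218], [220, 186], [229, 190], [230, 197], [232, 192], [260, 192], [262, 183], [271, 181]]
```

View pics/c4.png

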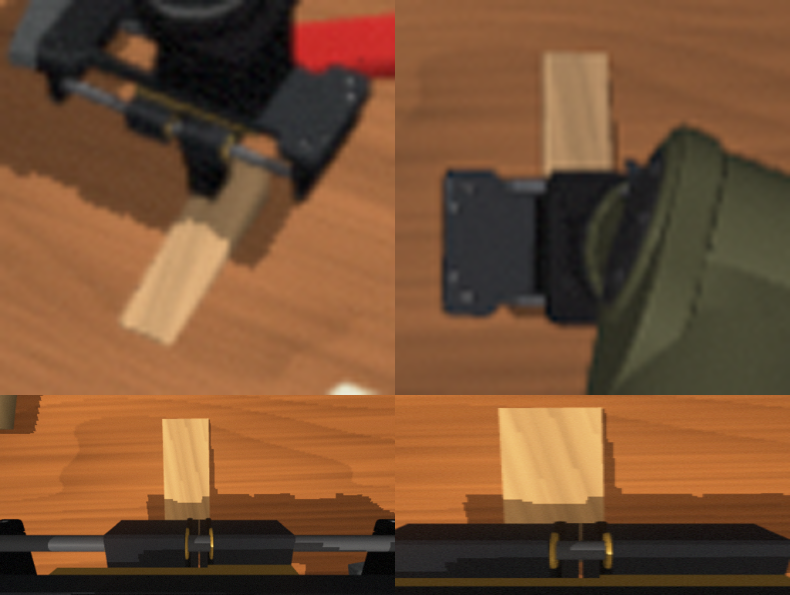

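The wrist view shows the thin end still at x≈0.545, but shifted about 10 mm to +y. In the scene view the shut fingers stand on top of the wedge around (405,270) in the crop. They slid over its top with about 5 N, so the finger ends are higher than I assumed. I'll lift, open, and re-measure.

>>> arm_command --series "0 0 -4 0 255;0 0 -12 0 255;0 0 -24 0 255;0 0 -30 0 255;0 0 -30 0 200;0 0 -24 0 100;0 0 -16 0 0;0 0 -8 0 0;0 0 0 0 0;0 0 0 0 0;0 0 0 0 0;0 0 0 0 0" --squeeze 35

```text
time_s: 5.75
tool_pos: [0.4384, -0.2513, 0.1488]
tool_rot: [-179.9, 0.1, -2.5]
force: [0.1, 0.7, -0.0]
grip_width: 0.0459
grasp_force: 0.0
```

```bash
cat > wm.py <<'E'
from h import *
def wedge(o,i,mask=(14,80,120)):
    P=pose("wrist",o)
    m=cv2.inRange(cv2.cvtColor(i,cv2.COLOR_BGR2HSV),mask,(25,190,255))
    m=cv2.morphologyEx(m,cv2.MORPH_OPEN,np.ones((5,5)))
    cs,_=cv2.findContours(m,0,2)
    return P,cs
E
python3 - <<'E'
from wm import *
o=telemetry.get_obs();print(o["time_s"],o["tool_pos"],o["tool_rot"],o["force"],o["grip_width"])
i=cams.read_camera("wrist");s=cams.read_camera("scene");cv2.imwrite("pics/w5.png",i);cv2.imwrite("pics/s5.png",s)
P,cs=wedge(o,i)
for c in cs:
    if cv2.contourArea(c)>1000: print(cv2.contourArea(c),cv2.boxPoints(cv2.minAreaRect(c)).round(1).tolist(),cv2.approxPolyDP(c,3,True)[:,0].tolist())
S=pose("scene");T=R.from_euler('xyz',o["tool_rot"],degrees=True).as_matrix()
for y in(-.0435,.0435):
  for z in (0,-.019,-.03): print(y,z,proj(S,o["tool_pos"]+T@[0.0095,y,z]))
c=proj(S,o["tool_pos"]).astype(int);print(c)
w=cv2.resize(i[60:330],(512,270))
cv2.imwrite("pics/c5.png",np.hstack([cv2.resize(s[c[1]-45:c[1]+35,c[0]-50:c[0]+50],(400,320),interpolation=cv2.INTER_CUBIC),cv2.resize(w,(400,320))]))
E
```

```text
5.75 [ 0.4384 -0.2513  0.1488] [-179.9129    0.1462   -2.4712] [ 0.1207  0.7146 -0.0327] 0.04586708590970608
3916.5 [[232.0, 80.0], [266.0, 80.0], [266.0, 202.0], [232.0, 202.0]] [[263, 80], [232, 81], [235, 202], [266, 201]]
3655.5 [[405.5, 80.80000305175781], [413.6000061035156, -4.5], [461.79998779296875, 0.10000000149011612], [453.70001220703125, 85.4000015258789]] [[414, 0], [413, 9], [419, 7], [420, 12], [412, 13], [411, 41], [417, 42], [409, 44], [409, 63], [414, 63], [416, 50], [417, 63], [414, 69], [408, 65], [408, 81], [452, 79], [461, 0]]
-0.0435 0 [237.9413 146.787 ]
-0.0435 -0.019 [237.7674 142.4427]
-0.0435 -0.03 [237.6648 139.879 ]
0.0435 0 [212.8156 137.0381]
0.0435 -0.019 [212.3448 132.6536]
0.0435 -0.03 [212.067 130.067]
[226 139]
```

View pics/c5.png

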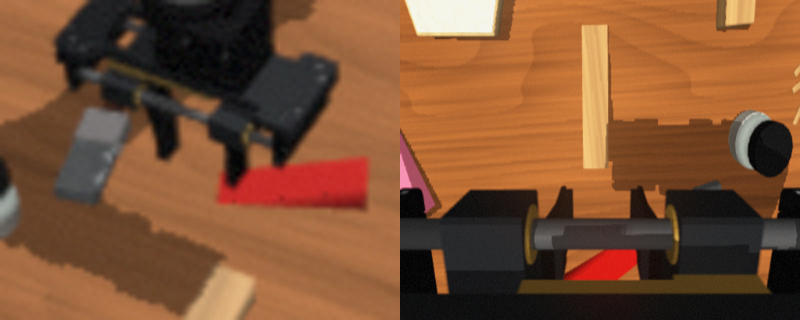

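The wrist picture shows the wedge intact at (232–263,80) to (235–266,202). In the scene crop the finger ends appear at full-image (217,134) and (235,140), about 4.7 px above the projected TCP. The real finger ends therefore sit about 20 mm short of the reported TCP, and the next grasp must go that much lower, by feel.

Run:
```python
from wm import *
o=telemetry.get_obs();P=pose("wrist",o)
A=ray(P,(248,80),.003);B=ray(P,(250.8,202.3),.029);u=(A-B)[:2];L=np.linalg.norm(u);u/=L
g=B[:2]+.027*u;print(A,B,L,np.degrees(np.arctan2(u[1],u[0])),g)
T=R.from_euler('xyz',o["tool_rot"],degrees=True).as_matrix()
print("tool shift mm",1e3*T.T@(np.r_[g,0]-o["tool_pos"]),o["tool_pos"],o["tool_rot"],o["grip_width"])
```

```text
[ 0.5466 -0.2452  0.003 ] [ 0.4147 -0.2423  0.029 ] 0.13190667141618523 -1.2839315385056982 [ 0.4417 -0.2429]
tool shift mm [  2.8812  -8.4749 149.1515] [ 0.4387 -0.2514  0.1491] [-179.9294    0.1079   -2.4701] 0.053515528044463835
```

>>> arm_command --series "1.5 -4 0 -0.01 0;1.5 -4.5 8 -0.01 0;0 0 16 0 0;0 0 22 0 0;0 0 22 0 0;0 0 22 0 0;0 0 18 0 0;0 0 14 0 0;0 0 10 0 0;0 0 6 0 0;0 0 3 0 0;0 0 0 0 0;0 0 0 0 0"

```text
time_s: 6.93
tool_pos: [0.4433, -0.2436, 0.0099]
tool_rot: [180.0, -0.1, -1.3]
force: [-0.5, -0.1, -0.2]
grip_width: 0.0873
grasp_force: 0.0
```

>>> arm_command --series "0 0 2 0 0;0 0 2 0 0;0 0 2 0 0;0 0 2 0 0;0 0 1 0 0;0 0 0 0 0;0 0 0 0 0"

```text
time_s: 7.52
tool_pos: [0.4427, -0.2434, 0.0003]
tool_rot: [-180.0, 0.0, -1.3]
force: [-1.1, -0.0, 0.4]
grip_width: 0.0873
grasp_force: 0.0
```

>>> arm_command --series "0 0 1 0 0;0 0 1 0 0;0 0 1 0 0;0 0 1 0 0;0 0 0 0 0;0 0 0 0 0"

```text
time_s: 8.02
tool_pos: [0.4426, -0.2434, -0.0038]
tool_rot: [-180.0, 0.0, -1.3]
force: [-0.8, -0.2, 0.3]
grip_width: 0.0873
grasp_force: 0.0
```

>>> arm_command --series "0 0 1 0 0;0 0 1 0 0;0 0 1 0 0;0 0 1 0 0;0 0 0 0 0;0 0 0 0 0"

```text
time_s: 8.52
tool_pos: [0.4426, -0.2434, -0.0078]
tool_rot: [-180.0, 0.0, -1.3]
force: [0.3, -0.0, -0.1]
grip_width: 0.0871
grasp_force: 0.0
```

>>> arm_command --series "0 0 1 0 0;0 0 1 0 0;0 0 1 0 0;0 0 1 0 0;0 0 0 0 0;0 0 0 0 0"

```text
time_s: 9.02
tool_pos: [0.4426, -0.2434, -0.0118]
tool_rot: [-180.0, 0.0, -1.3]
force: [-0.5, 0.3, 0.1]
grip_width: 0.087
grasp_force: 0.0
```

Still no contact, which confirms the offset. I'm going slightly lower and closing, checking as it grips.

>>> arm_command --series "0 0 1 0 0;0 0 1 0 0;0 0 0 0 120;0 0 0 0 150;0 0 0 0 180;0 0 0 0 200;0 0 0 0 255;0 0 0 0 255;0 0 0 0 255;0 0 0 0 255;0 0 0 0 255;0 0 0 0 255;0 0 0 0 255;0 0 0 0 255" --squeeze 35

```text
time_s: 10.18
tool_pos: [0.4427, -0.2435, -0.0136]
tool_rot: [180.0, -0.0, -1.3]
force: [0.2, 0.1, 0.4]
grip_width: 0.0357
grasp_force: 35.0
```

The wedge is held at 35.7 mm with 35 N. I'm lifting, backing off and carrying it in front of the board's edge.

>>> arm_command --series "0 0 -3 0 255;0 0 -8 0 255;-4 0 -14 0 255;-6 0 -14 0 255;-6 -6 -6 0.016 255;-1.7 -14 0 0 255;0 -22 0 0 255;0 -25 0 0 255;0 -25 0 0 255;0 -25 0 0 255;0 -22 0 0 255;0 -18 0 0 255;0 -13 0 0 255;0 -8 0 0 255;0 -3.7 0 0 255;0 0 0 0 255;0 0 0 0 255;0 0 0 0 255"

```text
time_s: 11.68
tool_pos: [0.432, -0.0623, 0.0312]
tool_rot: [180.0, 0.0, -2.3]
force: [-0.5, -0.5, -0.5]
grip_width: 0.0353
grasp_force: 35.0
```

Run:
```python
from wm import *
o=telemetry.get_obs();print(o["time_s"],o["tool_pos"],o["tool_rot"],o["force"],o["grip_width"],o["qpos"])
i=cams.read_camera("wrist");cv2.imwrite("pics/w6.png",i)
P,cs=wedge(o,i)
for c in cs:
    if cv2.contourArea(c)>1000: print(cv2.contourArea(c),cv2.approxPolyDP(c,3,True)[:,0].tolist())
h=cv2.cvtColor(i,cv2.COLOR_BGR2HSV)
m=cv2.inRange(h,(15,0,150),(45,70,255));cs,_=cv2.findContours(m,0,2);c=max(cs,key=cv2.contourArea)
print("board",cv2.contourArea(c),cv2.approxPolyDP(c,4,True)[:,0].tolist())
```

```text
11.6833 [ 0.432  -0.0623  0.0312] [179.9822   0.0059  -2.3218] [-0.4699 -0.5381 -0.4968] 0.03530675502634392 [ 36.0742   3.3047 -31.8011 122.1083   2.1445  55.1064 -89.2333]
1276.5 [[227, 271], [227, 292], [273, 292], [274, 287], [275, 292], [289, 292], [288, 271]]
12121.0 [[224, 55], [227, 243], [288, 242], [290, 55]]
1018.0 [[170, 45], [176, 52], [333, 49], [333, 45]]
board 7691.5 [[156, 0], [173, 44], [331, 44], [347, 2]]
```

View pics/w6.png

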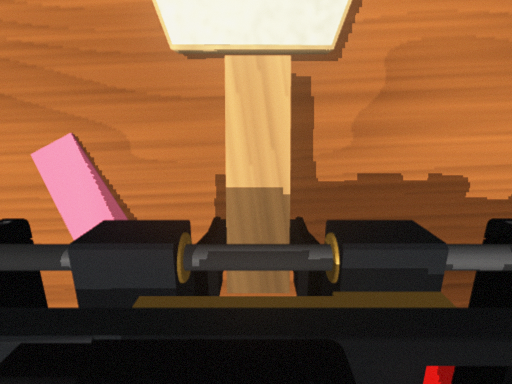

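The wrist view shows the wedge's thin end at (224–290, 55) and the board's front face at rows 44–52, columns 173–333.

Run:
```python
from wm import *
o=telemetry.get_obs();P=pose("wrist",o);T=R.from_euler('xyz',o["tool_rot"],degrees=True).as_matrix()
f=lambda t,z:(ray(P,t,z)*1e3,1e3*(T.T@(ray(P,t,z)-o["tool_pos"])))
for n,t,z in [("tip",(257,55),.048),("topL",(172,45),.025),("topR",(332,45),.025),("botL",(176,52),.007),("botR",(333,49.5),.007)]:
    w,l=f(t,z);print(n,w,l)
```

```text
tip [534.7698 -65.8619  48.    ] [102.8797  -0.6785 -16.7732]
topL [546.7631 -14.1665  25.    ] [112.7584 -52.8248   6.2143]
topR [ 542.7289 -112.2708   25.    ] [112.7283  45.3624   6.2349]
botL [546.4083 -11.6036   7.    ] [112.3021 -55.3749  24.2138]
botR [ 543.5938 -117.4903    7.    ] [113.8081  50.5385  24.2359]
```

The tip is 10 mm outside the edge and needs about 2.5 mm to the left. Lowering.

>>> arm_command --series "0 -1 4 0 255;0 -1.5 8 0 255;0 0 10 0 255;0 0 8 0 255;0 0 6 0 255;0 0 3 0 255;0 0 2 0 255;0 0 0 0 255;0 0 0 0 255"

```text
time_s: 12.48
tool_pos: [0.4323, -0.0589, -0.0096]
tool_rot: [180.0, -0.0, -2.2]
force: [0.3, 0.1, -0.5]
grip_width: 0.0355
grasp_force: 35.0
```

>>> arm_command --series "0 0 1.5 0 255;0 0 1 0 255;0 0 0 0 255;0 0 0 0 255"

```text
time_s: 12.82
tool_pos: [0.4322, -0.059, -0.0121]
tool_rot: [180.0, -0.0, -2.3]
force: [0.2, -0.0, -0.4]
grip_width: 0.0356
grasp_force: 35.0
```

>>> arm_command --series "0 0.5 0.8 0 255;0 0.5 0 0 255;0 0 0 0 255;0 0 0 0 255"

```text
time_s: 13.15
tool_pos: [0.4321, -0.06, -0.0129]
tool_rot: [180.0, -0.0, -2.3]
force: [-0.2, -0.2, 0.2]
grip_width: 0.0357
grasp_force: 35.0
```

>>> arm_command --series "0 0 0.6 0 255;0 0 0 0 255;0 0 0 0 255"

```text
time_s: 13.4
tool_pos: [0.4321, -0.06, -0.0136]
tool_rot: [180.0, 0.0, -2.2]
force: [0.3, 0.0, -0.0]
grip_width: 0.0357
grasp_force: 35.0
```

>>> arm_command --series "0 0 0.4 0 255;0 0 0 0 255;0 0 0 0 255"

```text
time_s: 13.65
tool_pos: [0.4321, -0.06, -0.0137]
tool_rot: [180.0, 0.0, -2.2]
force: [-2.9, 0.7, 4.6]
grip_width: 0.0355
grasp_force: 35.0
```

Bench contact is felt at 4.6 N. I'm easing off slightly and sliding in.

>>> arm_command --series "1 0 -0.3 0 255;2 0 0 0 255;3 0 0 0 255;3 0 0 0 255;3 0 0 0 255;3 0 0 0 255;2 0 0 0 255;1 0 0 0 255;0 0 0 0 255"

```text
time_s: 14.4
tool_pos: [0.4502, -0.0607, -0.0137]
tool_rot: [180.0, 0.0, -2.2]
force: [-2.6, 0.5, 4.4]
grip_width: 0.0353
grasp_force: 35.0
```

>>> arm_command --series "1 0 0 0 255;2 0 0 0 255;2 0 0 0 255;2 0 0 0 255;2 0 0 0 255;2 0 0 0 255;1 0 0 0 255;0 0 0 0 255;0 0 0 0 255"

```text
time_s: 15.15
tool_pos: [0.4618, -0.0612, -0.0137]
tool_rot: [180.0, 0.0, -2.2]
force: [-4.4, 0.2, 6.3]
grip_width: 0.0357
grasp_force: 35.0
```

>>> arm_command --series "0.8 0 -0.2 0 255;1.2 0 0 0 255;1.2 0 0 0 255;1.2 0 0 0 255;1.2 0 0 0 255;1.2 0 0 0 255;1.2 0 0 0 255;0.8 0 0 0 255;0 0 0 0 255"

```text
time_s: 15.9
tool_pos: [0.463, -0.0613, -0.014]
tool_rot: [179.9, 1.0, -2.3]
force: [-22.9, 0.2, 26.5]
grip_width: 0.0355
grasp_force: 35.0
```

```bash
cat > bub.py <<'E'
from h import *
def prof(n,z=.075,save=None):
    P=pose(n);i=np.mean([cams.read_camera(n).astype(float) for _ in range(4)],0)
    h=cv2.cvtColor(i.astype(np.uint8),cv2.COLOR_BGR2HSV)
    m=cv2.inRange(h,(28,90,60),(70,255,255))
    a=proj(P,[.66,-.07,z]).astype(int);k=np.zeros_like(m);cv2.circle(k,tuple(int(v) for v in a),35,255,-1);m&=k
    ys,xs=np.nonzero(m);c=np.array([xs.mean(),ys.mean()])
    C=ray(P,c,z);u=np.array([np.cos(np.radians(-2.3)),np.sin(np.radians(-2.3)),0])
    print(n,"green n",len(xs),"centre",c,C[:2])
    out=[]
    for s in np.arange(-.030,.0301,.002):
        p=proj(P,C+s*u).astype(np.float32)
        v=cv2.getRectSubPix(i.astype(np.float32),(1,1),(float(p[0]),float(p[1])))[0,0]
        out.append((round(s*1e3),*v.round().astype(int)))
    print(*[tuple(int(x) for x in q) for q in out])
    return i,c
E
python3 - <<'E'
from bub import *
print(telemetry.get_obs()["time_s"])
a,ca=prof("scene");b,cb=prof("top")
f=lambda im,c:cv2.resize(cv2.getRectSubPix(im.astype(np.uint8),(50,75),tuple(map(float,c))),(395,593),interpolation=cv2.INTER_CUBIC)
cv2.imwrite("pics/b1.png",np.hstack([f(a,ca),f(b,cb)]))
E
```

```text
15.9
scene green n 96 centre [252.1771 232.1667] [ 0.6614 -0.0634]
(-30, 100, 113, 106) (-28, 71, 128, 106) (-26, 57, 157, 120) (-24, 59, 178, 136) (-22, 61, 187, 142) (-20, 61, 188, 143) (-18, 61, 189, 143) (-16, 61, 188, 142) (-14, 57, 178, 135) (-12, 51, 157, 120) (-10, 51, 157, 120) (-8, 57, 172, 131) (-6, 60, 182, 138) (-4, 61, 189, 143) (-2, 61, 188, 142) (0, 61, 188, 142) (2, 61, 189, 142) (4, 61, 188, 142) (6, 61, 188, 142) (8, 61, 188, 142) (10, 61, 185, 140) (12, 71, 173, 135) (14, 100, 166, 141) (16, 148, 189, 176) (18, 191, 213, 208) (20, 209, 228, 225) (22, 197, 224, 217) (24, 167, 216, 200) (26, 130, 205, 179) (28, 85, 187, 150) (30, 65, 158, 124)
top green n 106 centre [249.783  152.5943] [ 0.6544 -0.0679]
(-30, 129, 126, 126) (-28, 77, 106, 95) (-26, 36, 113, 87) (-24, 46, 150, 116) (-22, 49, 156, 121) (-20, 49, 155, 121) (-18, 50, 155, 122) (-16, 50, 157, 123) (-14, 51, 158, 123) (-12, 51, 156, 122) (-10, 48, 140, 110) (-8, 47, 133, 105) (-6, 48, 138, 110) (-4, 52, 162, 126) (-2, 53, 162, 126) (0, 53, 161, 126) (2, 53, 161, 126) (4, 54, 162, 127) (6, 55, 164, 129) (8, 57, 167, 132) (10, 59, 170, 135) (12, 64, 171, 137) (14, 92, 174, 148) (16, 140, 179, 166) (18, 181, 189, 189) (20, 199, 196, 199) (22, 204, 200, 202) (24, 203, 199, 202) (26, 180, 190, 189) (28, 138, 180, 168) (30, 77, 169, 142)
```

The force rose to about 23 N along x and 26 N vertically: the wedge dug in at 21 mm instead of sliding, with the hand pitched 1°. I'm backing off at once.

>>> arm_command --series "-3 0 -0.3 0 255;-3 0 0 0 255;-1 0 0 0 255;0 0 0 0 255;0 0 0 0 255"

```text
time_s: 16.72
tool_pos: [0.4633, -0.0612, -0.0138]
tool_rot: [-180.0, 0.1, -2.2]
force: [-2.8, -1.0, -3.3]
grip_width: 0.0357
grasp_force: 35.0
```

>>> arm_command --series "0.7 0 -0.15 0 255;0.7 0 -0.15 0 255;0.7 0 -0.15 0 255;0.7 0 -0.15 0 255;0 0 0 0 255;0 0 0 0 255" --squeeze 22

```text
time_s: 17.22
tool_pos: [0.4641, -0.0612, -0.0136]
tool_rot: [-180.0, 0.3, -2.3]
force: [-6.5, 0.5, -1.3]
grip_width: 0.0358
grasp_force: 22.0
```

>>> arm_command --series "0.5 0 -0.1 0 255;0.5 0 -0.1 0 255;0.5 0 -0.1 0 255;0 0 0 0 255"

```text
time_s: 17.55
tool_pos: [0.4655, -0.0612, -0.0134]
tool_rot: [-180.0, 0.3, -2.2]
force: [-6.1, 0.4, -2.3]
grip_width: 0.0352
grasp_force: 22.0
```

It slides at about 6 N with no down-pressure. Continuing in small steps.

>>> arm_command --series "0.5 0 0 0 255;0.7 0 0 0 255;0.7 0 0 0 255;0.7 0 0 0 255;0.7 0 0 0 255;0.7 0 0 0 255;0 0 0 0 255"

```text
time_s: 18.13
tool_pos: [0.4696, -0.0613, -0.0134]
tool_rot: [-180.0, 0.3, -2.3]
force: [-5.4, 0.8, -2.5]
grip_width: 0.0356
grasp_force: 22.0
```

>>> arm_command --series "0.7 0 0 0 255;0.7 0 0 0 255;0.7 0 0 0 255;0.7 0 0 0 255;0.7 0 0 0 255;0.7 0 0 0 255;0 0 0 0 255"

```text
time_s: 18.72
tool_pos: [0.4739, -0.0615, -0.0134]
tool_rot: [-180.0, 0.3, -2.3]
force: [-6.4, 0.7, -1.6]
grip_width: 0.0355
grasp_force: 22.0
```

>>> arm_command --series "0.8 0 0 0 255;0.8 0 0 0 255;0.8 0 0 0 255;0.8 0 0 0 255;0.8 0 0 0 255;0.8 0 0 0 255;0.8 0 0 0 255;0.8 0 0 0 255;0 0 0 0 255"

```text
time_s: 19.47
tool_pos: [0.4804, -0.0618, -0.0134]
tool_rot: [-180.0, 0.3, -2.3]
force: [-4.5, 0.4, -3.5]
grip_width: 0.0357
grasp_force: 22.0
```

>>> arm_command --series "0.8 0 0 0 255;0.8 0 0 0 255;0.8 0 0 0 255;0.8 0 0 0 255;0.8 0 0 0 255;0.8 0 0 0 255;0.8 0 0 0 255;0.8 0 0 0 255;0 0 0 0 255"

```text
time_s: 20.22
tool_pos: [0.4869, -0.062, -0.0135]
tool_rot: [-180.0, 0.3, -2.3]
force: [-5.3, -0.4, -2.6]
grip_width: 0.0354
grasp_force: 22.0
```

Run:
```python
from bub import *
print(telemetry.get_obs()["time_s"])
a,ca=prof("scene");b,cb=prof("top")
```

```text
20.2167
scene green n 98 centre [251.7857 232.051 ] [ 0.6616 -0.0645]
(-30, 82, 120, 103) (-28, 65, 148, 117) (-26, 60, 180, 137) (-24, 61, 185, 140) (-22, 62, 190, 144) (-20, 63, 191, 145) (-18, 62, 190, 144) (-16, 61, 187, 142) (-14, 58, 175, 133) (-12, 52, 153, 117) (-10, 53, 158, 120) (-8, 58, 176, 134) (-6, 60, 185, 141) (-4, 61, 190, 144) (-2, 61, 190, 144) (0, 62, 191, 144) (2, 62, 190, 144) (4, 66, 191, 146) (6, 91, 196, 158) (8, 136, 209, 185) (10, 186, 223, 213) (12, 210, 231, 227) (14, 218, 232, 231) (16, 218, 231, 228) (18, 212, 229, 224) (20, 156, 211, 190) (22, 108, 197, 162) (24, 77, 190, 148) (26, 62, 185, 141) (28, 59, 181, 137) (30, 57, 158, 121)
top green n 106 centre [249.8113 151.3868] [ 0.6578 -0.068 ]
(-30, 37, 66, 56) (-28, 38, 105, 83) (-26, 44, 138, 108) (-24, 48, 157, 122) (-22, 49, 156, 121) (-20, 49, 156, 121) (-18, 49, 157, 122) (-16, 50, 159, 124) (-14, 48, 142, 111) (-12, 46, 130, 102) (-10, 45, 126, 100) (-8, 51, 153, 120) (-6, 52, 162, 126) (-4, 52, 161, 125) (-2, 52, 161, 126) (0, 52, 161, 126) (2, 51, 162, 126) (4, 51, 162, 127) (6, 104, 173, 150) (8, 152, 186, 176) (10, 191, 198, 199) (12, 201, 200, 202) (14, 203, 200, 203) (16, 196, 199, 200) (18, 179, 195, 193) (20, 130, 186, 170) (22, 89, 179, 151) (24, 59, 174, 137) (26, 62, 175, 139) (28, 62, 176, 140) (30, 59, 168, 133)
```

The bubble is off its stop (about +12.6 mm and still settling). I'll wait and re-measure with a compact estimator.

>>> arm_command --series "0 0 0 0 255;0 0 0 0 255;0 0 0 0 255;0 0 0 0 255;0 0 0 0 255;0 0 0 0 255;0 0 0 0 255;0 0 0 0 255;0 0 0 0 255;0 0 0 0 255;0 0 0 0 255;0 0 0 0 255;0 0 0 0 255;0 0 0 0 255;0 0 0 0 255;0 0 0 0 255;0 0 0 0 255;0 0 0 0 255"

```text
time_s: 22.12
tool_pos: [0.4869, -0.062, -0.0135]
tool_rot: [-180.0, 0.3, -2.3]
force: [-5.0, -0.6, -3.0]
grip_width: 0.0359
grasp_force: 22.0
```

```bash
cat > bub2.py <<'E'
from h import *
def est(n,z=.075):
    P=pose(n);i=np.mean([cams.read_camera(n).astype(float) for _ in range(3)],0)
    h=cv2.cvtColor(i.astype(np.uint8),cv2.COLOR_BGR2HSV)
    m=cv2.inRange(h,(28,90,60),(70,255,255))
    a=proj(P,[.66,-.066,z]);k=np.zeros_like(m);cv2.circle(k,tuple(int(v) for v in a),35,255,-1);m&=k
    ys,xs=np.nonzero(m);C=ray(P,(xs.mean(),ys.mean()),z)
    u=np.array([np.cos(np.radians(-2.3)),np.sin(np.radians(-2.3)),0])
    S=np.arange(-.034,.0341,.001)
    V=np.array([cv2.getRectSubPix(i.astype(np.float32),(1,1),tuple(float(v) for v in proj(P,C+s*u)))[0,0] for s in S])
    b,g=V[:,0],V[:,1];lo=np.median(b[b<75]);w=np.clip(b-lo-30,0,None)*(abs(S)<.027)
    bc=(w*S).sum()/w.sum()
    dark=np.clip(np.median(g[15:35])-g-8,0,None)*(b<90)
    L=lambda a0,a1:((dark*S)[(S>=a0)&(S<=a1)].sum()/(dark[(S>=a0)&(S<=a1)].sum()+1e-9))
    l1,l2=L(-.017,-.007),L(.008,.018)
    print(n,"bubble %.1f lines %.1f %.1f  off(l1) %.1f off(both) %.1f"%tuple(1e3*v for v in(bc,l1,l2,bc-l1-.0125,bc-(l1+l2)/2)))
    return S,g,b
if __name__=="__main__":
    print(telemetry.get_obs()["time_s"])
    for n in("scene","top"):
        S,g,b=est(n);print(*g[::2].astype(int));print(*b[::2].astype(int))
E
python3 bub2.py
```

```text
22.1167
scene bubble 12.3 lines -11.0 0.0  off(l1) 10.9 off(both) 17.9
189 145 119 145 178 183 189 191 190 187 176 153 156 175 185 189 190 190 191 195 208 220 229 232 231 217 204 194 188 187 185 182 160 124 135
186 134 84 64 59 59 61 61 61 60 57 51 51 57 59 61 61 61 68 86 128 172 205 218 219 185 139 99 69 63 60 59 57 59 106
top bubble 12.6 lines -11.3 0.0  off(l1) 11.4 off(both) 18.2
175 133 65 103 136 154 154 154 156 157 141 129 125 152 160 160 160 160 162 164 178 191 201 200 200 197 190 180 175 175 175 176 167 139 91
175 127 35 37 43 46 47 48 48 48 46 44 44 49 51 51 52 51 54 65 126 173 202 202 201 190 163 100 69 62 62 61 57 48 63
```

It has settled at about +11, so about 20 mm more is needed. Going 14 mm first.

>>> arm_command --series "0.8 0 0 0 255;0.8 0 0 0 255;0.8 0 0 0 255;0.8 0 0 0 255;0.8 0 0 0 255;0.8 0 0 0 255;0.8 0 0 0 255;0.8 0 0 0 255;0.6 0 0 0 255;0 0 0 0 255"

```text
time_s: 23.25
tool_pos: [0.4939, -0.0623, -0.0135]
tool_rot: [-180.0, 0.3, -2.3]
force: [-4.6, -0.5, -3.8]
grip_width: 0.0359
grasp_force: 22.0
```

>>> arm_command --series "0.8 0 0 0 255;0.8 0 0 0 255;0.8 0 0 0 255;0.8 0 0 0 255;0.8 0 0 0 255;0.8 0 0 0 255;0.8 0 0 0 255;0.8 0 0 0 255;0.6 0 0 0 255;0 0 0 0 255"

```text
time_s: 24.08
tool_pos: [0.5011, -0.0625, -0.0135]
tool_rot: [-180.0, 0.3, -2.2]
force: [-4.6, 0.9, -3.2]
grip_width: 0.0357
grasp_force: 22.0
```

>>> arm_command --series "0 0 0 0 255;0 0 0 0 255;0 0 0 0 255;0 0 0 0 255;0 0 0 0 255;0 0 0 0 255;0 0 0 0 255;0 0 0 0 255;0 0 0 0 255;0 0 0 0 255;0 0 0 0 255;0 0 0 0 255;0 0 0 0 255;0 0 0 0 255;0 0 0 0 255;0 0 0 0 255;0 0 0 0 255;0 0 0 0 255"

```text
time_s: 25.58
tool_pos: [0.5011, -0.0626, -0.0134]
tool_rot: [-180.0, 0.2, -2.3]
force: [-4.8, 0.1, -3.7]
grip_width: 0.0357
grasp_force: 22.0
```

```bash
python3 bub2.py
```

```text
25.5833
scene bubble 2.2 lines -12.7 13.3  off(l1) 2.4 off(both) 1.9
143 126 145 174 185 190 191 191 188 182 163 160 175 188 201 217 229 233 236 234 229 211 184 160 161 175 182 188 186 186 183 164 127 129 171
130 84 62 59 60 62 62 62 61 59 55 54 59 72 103 152 199 216 229 224 211 162 109 70 56 57 59 61 60 60 60 57 60 99 162
top bubble 2.9 lines -11.2 15.0  off(l1) 1.6 off(both) 1.0
135 82 101 131 154 153 153 153 154 154 146 138 138 151 164 176 191 198 200 200 198 193 184 161 148 148 172 176 175 174 174 163 136 75 98
135 77 42 39 45 46 46 47 47 48 47 46 46 45 72 132 177 197 202 201 191 167 126 75 55 58 63 64 62 62 60 55 47 36 88
```

About +1.7 mm remains: 3 mm more, then I unload the lift and release.

>>> arm_command --series "0.6 0 0 0 255;0.8 0 0 0 255;0.8 0 0 0 255;0.8 0 0 0 255;0 0 0.2 0 255;0 0 0.1 0 255;0 0 0 0 255;0 0 0 0 255"

```text
time_s: 26.55
tool_pos: [0.5057, -0.0628, -0.0128]
tool_rot: [-180.0, 0.1, -2.2]
force: [-5.4, 0.3, -5.3]
grip_width: 0.0356
grasp_force: 22.0
```

>>> arm_command --series "0 0 0 0 190;0 0 0 0 150;0 0 0 0 120;0 0 0 0 90;0 0 0 0 60;0 0 0 0 30;0 0 0 0 0;0 0 0 0 0;0 0 0 0 0;0 0 0 0 0;0 0 0 0 0;0 0 0 0 0;0 0 0 0 0;0 0 0 0 0;0 0 0 0 0;0 0 0 0 0"

```text
time_s: 27.88
tool_pos: [0.5061, -0.0629, -0.0126]
tool_rot: [180.0, 0.0, -2.2]
force: [0.5, 0.5, 0.2]
grip_width: 0.0871
grasp_force: 0.0
```

```bash
python3 bub2.py
```

```text
27.8833
scene bubble -0.7 lines -13.4 12.3  off(l1) 0.2 off(both) -0.2
128 122 155 182 188 192 191 190 187 175 159 164 182 196 217 230 233 234 232 221 208 192 168 153 165 179 185 188 187 185 181 157 125 142 183
105 66 59 59 61 63 62 61 61 58 54 58 71 111 171 207 220 223 216 174 130 89 65 54 56 58 60 61 60 59 58 58 65 118 175
top bubble 1.2 lines -11.3 14.8  off(l1) 0.0 off(both) -0.5
146 104 103 131 154 153 154 154 155 155 142 130 128 153 173 187 198 201 200 201 193 183 171 154 144 146 173 177 176 175 175 162 132 67 99
148 100 44 39 46 47 47 47 47 48 46 44 42 66 109 162 195 204 202 200 172 121 53 55 56 58 63 64 63 62 61 55 45 30 89
```

The bubble is centred at about -0.1 mm with the wedge released. I'm backing straight up and away, then checking once more.

>>> arm_command --series "0 0 -3 0 0;0 0 -8 0 0;0 0 -14 0 0;0 0 -20 0 0;0 0 -24 0 0;0 0 -24 0 0;0 0 -24 0 0;0 0 -20 0 0;0 0 -14 0 0;0 0 -8 0 0;0 0 0 0 0;0 0 0 0 0;0 0 0 0 0;0 0 0 0 0;0 0 0 0 0;0 0 0 0 0"

```text
time_s: 29.52
tool_pos: [0.5057, -0.0627, 0.1456]
tool_rot: [-180.0, 0.1, -2.2]
force: [0.1, -0.2, 0.9]
grip_width: 0.0872
grasp_force: 0.0
```

```bash
python3 bub2.py | grep -E "bubble|^[0-9.]+$"
```

```text
29.5167
scene bubble -0.7 lines -13.4 12.3  off(l1) 0.2 off(both) -0.2
top bubble 1.2 lines -11.3 14.7  off(l1) 0.0 off(both) -0.4
```

The bubble is steady and centred, and the robot is clear. Handing in.

```bash
python3 -c "
from cell import env;print(env.sign_off())"
```

```text
the job is handed in; nothing more can be done
None
```

The wedge is about 64 mm under the low corner and released, with the bubble within about 0.4 mm of centre, and the job was handed in at about 30 s; along the way one failed first grasp nudged the wedge about 10 mm, and one brief jam pressed about 26 N down on the bench and 23 N along the push (8 to 14 N expected) before I backed off.

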